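# Nest the pan lids upside down on the trivet

## Robot

A 6-joint arm with a two-finger parallel gripper is mounted at the origin on a cart in front of the work surface, level with it; the furniture and walls round the work are solid. World frame = base frame: x ahead of the robot, y to its left, z up, the work surface at z = 0. Lengths are in mm, angles in degrees, forces in N, time in s.
With the tool pointing down it reaches from about 350 to 850 mm from the base axis. Payload 8.1 kg.
Tool frame: the origin (TCP) lies at the very end of the fingers, on their centre line; the grasp point (between the pads) lies 19 mm behind it (r.grip_point_offset is the distance from the TCP to the grasp point, in mm); z points along the fingers, y is the line along which they close (so a half turn about z gives the same grasp; the last joint's range is limited). The gripper opens to 85 mm and grips with 20 to 120 N. Pads are 22 mm wide; open, the fingers measure 114 mm over their backs; the gripper's body (76 mm by 85 mm) begins 54 mm behind the grasp point. The pads swing forward as they close: fully open they stand 13 mm farther back than shut.
Start: joints at [65.867, 7.471, 85.268, -0, 87.261, -4.893], TCP at [197.693, 566.5, 231.292] pointing down, gripper open.
Joint ranges: [-169.43, 169.43], [-51.17, 129.36], [1.28, 143.12], [-76.62, 256.62], [0, 156.53], [-152.29, 152.29]. Speed limits (degrees/s): [136.94, 136.94, 159.86, 180, 180, 180].

## Interface

Orientations are given as [roll, pitch, yaw] about the fixed x, y, z axes, in that order (R = Rz(yaw) Ry(pitch) Rx(roll)).
In Python, from bench import status, eyes, r gives the robot as it stands.
- The arm moves only by the shell command python3 -m handwheel 'ROWS' [FORCE]. ROWS is a JSON object whose one key "series" holds a list that holds one entry, the list of rows, each a list of 7 numbers: the shift along the tool's x, y, z in cm, then the turn, a rotation vector about the tool's x, y, z in rad, then the opening, from 0 (shut) to 1 (fully open). In form: {"series": [[[tx, ty, tz, rx, ry, rz, claw], ...]]}. A call has 1 to 12 rows; each row is the pose to reach, as a shift and turn from the pose commanded when the call began, along the tool's axes at that moment; what a row does not reach only later rows make up. A row lasts 1/8 s, in which the tool goes at most 62.5 mm and 10.7 degrees, less where a joint would pass 70% of its speed; a pose out of reach is approached as far as the arm can. A call with a gripper value outside its range is refused whole. The fingers move at their own pace and stop on an object; FORCE is the grip in N (left out, the last holds). Time passes only in rows, so rows that repeat a pose let the fingers close. It gives the time, the measured TCP pose, the force, the opening and the grip force at its end, in the units of the state.
- status.sense(): the state, without advancing time (a new reading comes with each control period).
- eyes.snapshot(name): name is "scene" or "top" or "wrist"; returns a dict with "img" (480x640x3 uint8, red, green, blue), "mtx" (3x3 intrinsics, pixels), "R" (3x3) and "t" (3): a world point X has camera coordinates R X + t. Camera axes: x right, y down, z forward; pixel columns grow to the right and rows downward; lengths in mm; the calibration is good to about 2 mm. A picture is of the moment at which its call begins. There is no depth.
- r.hand_in(): hands the job in; it is judged then, once.
The state is a dict: "time": time; "joint_pos": joint angles; "qd": joint speeds; "joint_efforts": joint torques, N m; "tool_pos": TCP position; "tcp_rot": TCP orientation; "ft_force": force on the tool from outside, world axes, zero at the start; "wrist_torque": the same for the moment, N m; "finger_gap": finger opening in mm; "grip_force": force on a finger pad.
Only numpy, scipy, OpenCV 4.12 (cv2) and the standard library are available. Lean on these libraries where they do the work, as an engineer would, in place of code of your own. Each camera call takes 0.05 s, during which the arm holds its last target. There are 200 camera calls.

## Task

Tidy the three domed pan lids into one stack on the square trivet, all upside down with their knobs pointing down: the largest standing level on its knob in the middle of the trivet, the middle one (now leaning in the wire rest) cupped inside it, and the smallest cupped inside that, each knob standing on the floor of the lid below. Set each lid down rather than dropping it, and leave the jar, salt shaker, tins and lemon where they stand.

Things in the scene. Friction and masses are not known exactly. Their poses are not given: they have to be found in the camera images.
- lid_large: the largest domed steel lid, black knob down, hollow side up; rim dia 150, height 80 mm. Origin: flat end of the knob (dia 40); +z along the axis to the open rim at z=80. Sheet 3.5 thick; z=55-80 is a near-straight skirt to pinch (a finger in, one out); dome radius 64 at z=43, 34 at z=20. Inner floor z=24, radius 29. 220 g. Starts level on the worktop.
- lid_medium: the middle domed steel lid, black knob down, hollow side up; rim dia 126, height 80 mm. Origin: flat end of the knob (dia 40); +z along the axis to the open rim at z=80. Sheet 3.5 thick; z=55-80 is a near-straight skirt to pinch (a finger in, one out); dome radius 54 at z=43, 30 at z=20. Inner floor z=24, radius 25. 170 g. Starts loose in the rest, its +z tilted about 0.4 rad to the rest's -x.
- lid_small: the smallest domed steel lid, black knob down, hollow side up; rim dia 102, height 80 mm. Origin: flat end of the knob (dia 40); +z along the axis to the open rim at z=80. Sheet 3.5 thick; z=55-80 is a near-straight skirt to pinch (a finger in, one out); dome radius 44 at z=43, 24 at z=20. Inner floor z=24, radius 20. 130 g. Starts level on the worktop.
- trivet: the brown and cream square trivet, 156 x 156 x 12 mm, flat, fixed to the worktop. Origin: centre of its underside; its top is 12 mm above. (Unlisted taller things stand along the back, beyond x = 0.79 m; the side of the fridge is at y = -0.42 m.)
- lid_rest: dark wire lid rest, fixed: a tilted wire ring (radius 43, wire 6, centre 56 mm up) on legs and a foot ring of radius 56 mm. Origin: centre of the foot on the worktop; +x to the high side of the ring (73 mm up), z up. The lid in it just sits in the ring; its rim reaches from 78 mm on the -x side (79 mm up) to 38 mm on the +x side (128 mm up). Lift it out along its axis.
- coffee_jar: bystander: glass jar with cork-coloured lid, diameter 56, height 122 mm, loose, anywhere among the lids. Origin: centre of underside.
- salt_shaker: bystander: clear salt shaker with a pale domed top, diameter 44, height 90 mm, loose. Origin: centre of underside.
- tin_tall: bystander: food tin with red and white sides, diameter 57, height 72 mm, loose. Origin: centre of underside.
- tin_low: bystander: low food tin with blue side, diameter 75, height 58 mm, fixed. Origin: centre of underside.
- lemon: bystander: lemon, 78 x 55 x 56 mm, loose. Origin: centre of underside.
- onion: bystander: red onion, about 84 mm across, 82 mm high, fixed at the back. Origin: centre of underside.
- mug: bystander: spotted mug with handle, 92 x 127 x 93 mm, fixed at the back left. Origin: centre of underside.

How it is judged:
By the outcome, as a careful person would: the job done as asked, in the order asked, and still so for the second after the job is handed in, with the robot touching nothing.
It also fails if it takes over 72 s, if anything falls off the work surface, if the arm or the gripper's body presses on something with over 40 N, if the wrist force passes 120 N, or if a joint passes its speed limit or range.

## Working session

There is one attempt and no reset: what is moved stays moved. The work goes in short steps, Python scripts to look and compute and a shell command to move; the robot and the scene stay as the last step left them, time stands still between calls to the robot, and variables do not carry over. Pictures are saved under pics/ and viewed, at most 10 in all, crops included, and the job is handed in when it is done.

```bash
mkdir -p pics; ls; python3 - <<'E'
from bench import status, eyes, r
import cv2,numpy as np
s=status.sense();print({k:np.round(v,2).tolist() for k,v in s.items()})
for n in("scene","top"):
    d=eyes.snapshot(n);cv2.imwrite(f"pics/{n}0.png",d["img"][:,:,::-1]);print(n,d["mtx"].tolist(),np.round(d["R"],4).tolist(),np.round(d["t"],1).tolist())
    np.savez(f"{n}0.npz",**d)
E
```

```text
pics
{'time': 0.0, 'joint_pos': [65.87, 7.52, 85.33, 0.0, 87.26, -4.89], 'qd': [0.04, -0.09, 0.04, 0.01, -0.07, 0.1], 'joint_efforts': [-0.0, -56.94, -50.05, -0.0, 0.02, -0.0], 'tool_pos': [197.47, 565.99, 230.24], 'tcp_rot': [-179.89, -0.01, 160.76], 'ft_force': [0.29, 0.02, -0.2], 'wrist_torque': [-0.04, -0.03, -0.02], 'grip_force': 0.0, 'finger_gap': 85.37}
scene [[505.99309949089695, 0.0, 321.08911190482723], [0.0, 505.99309949089695, 237.7871184396663], [0.0, 0.0, 1.0]] [[-0.8002, -0.5996, -0.0106], [-0.455, 0.6185, -0.6406], [0.3906, -0.5078, -0.7678]] [444.7, 306.6, 687.4]
top [[480.9330541253181, 0.0, 311.89611458216694], [0.0, 480.9330541253181, 239.68426595857508], [0.0, 0.0, 1.0]] [[0.0035, -0.9999, 0.0102], [-0.9982, -0.0041, -0.0599], [0.06, -0.0099, -0.9982]] [-50.6, 570.0, 1077.6]
```

View pics/top0.png

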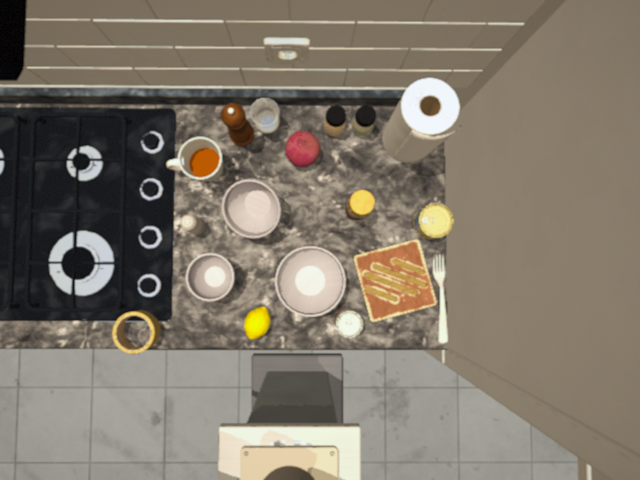

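View pics/scene0.png

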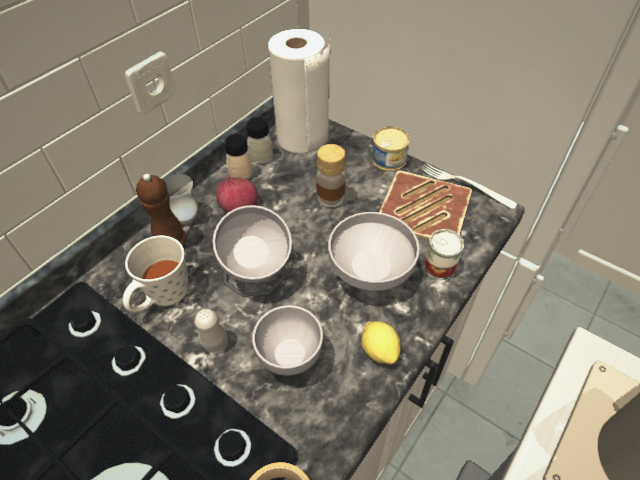

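Top view: large lid rim ~(311,281), medium ~(252,208), small ~(211,277), trivet centre ~(396,279), tall tin (349,323), lemon (257,322), jar (361,203), shaker (190,225). The scene view shows the same objects: large (373,250), medium (252,243), small (288,338), trivet (425,203). Next I fit silhouettes in both views.

```bash
cat > fit.py <<'E'
import numpy as np,cv2
from scipy.optimize import minimize
a=np.linspace(0,2*np.pi,72,endpoint=False);C=np.c_[np.cos(a),np.sin(a)]
PR={'large':[(75,80),(72.5,55),(64,43),(34,20)],'medium':[(63,80),(61,55),(54,43),(30,20)],'small':[(51,80),(49,55),(44,43),(24,20)]}
def model(n):
    return np.vstack([np.c_[C*r,np.full(72,z)] for r,z in PR[n]])
def proj(d,X):
    c=X@d['R'].T+d['t'];p=c@d['mtx'].T;return p[:,:2]/p[:,2:]
def unproj(d,uv,z):
    v=d['R'].T@np.linalg.inv(d['mtx'])@np.array([*uv,1.]);o=-d['R'].T@d['t'];return o+v*(z-o[2])/v[2]
def rot(tx,ty): return cv2.Rodrigues(np.array([tx,ty,0.]))[0]
def gc(img,mask0,it=6):
    m=mask0.copy();cv2.grabCut(img[:,:,::-1].copy(),m,None,np.zeros((1,65)),np.zeros((1,65)),it,cv2.GC_INIT_WITH_MASK)
    return ((m==1)|(m==3)).astype(np.uint8)
def hull(d,n,p):
    X=model(n)@rot(p[3],p[4]).T+p[:3];return cv2.convexHull(proj(d,X).astype(np.float32))
def segment(d,n,p):
    h=hull(d,n,p);f=np.zeros(d['img'].shape[:2],np.uint8)
    cv2.fillPoly(f,[h.astype(np.int32)],1)
    big=cv2.dilate(f,np.ones((15,15)));sm=cv2.erode(f,np.ones((17,17)))
    m0=np.where(sm>0,1,np.where(big>0,3,0)).astype(np.uint8)
    m=gc(d['img'],m0)
    c=max(cv2.findContours(m,cv2.RETR_EXTERNAL,cv2.CHAIN_APPROX_NONE)[0],key=cv2.contourArea)
    return cv2.convexHull(c).astype(np.float32)
def fit(ds,n,p0,tilt,rounds=3):
    p=np.array(p0,float)
    for _ in range(rounds):
        cs=[segment(d,n,p)[:,0] for d in ds]
        def res(q):
            q=np.r_[q,0,0] if not tilt else q
            e=0
            for d,c in zip(ds,cs):
                h=hull(d,n,q); r=[cv2.pointPolygonTest(h,(float(x),float(y)),True) for x,y in c]
                e+=np.mean(np.minimum(np.abs(r),4)**2)
            return e
        s=minimize(res,p if tilt else p[:3],method='Nelder-Mead',options=dict(initial_simplex=None,maxiter=1500,xatol=.05,fatol=1e-4))
        p=s.x if tilt else np.r_[s.x,0,0]
    return p,s.fun,cs
E
python3 - <<'E'
from fit import *
T,S=[dict(np.load(f"{n}0.npz")) for n in("top","scene")]
vis=[T['img'][:,:,::-1].copy(),S['img'][:,:,::-1].copy()]
for n,uv,z,t in(('large',(311,281),80,0),('small',(211,277),80,0),('medium',(252,208),100,1)):
    c=unproj(T,uv,z); p0=np.r_[c[:2],0.5,0.01,-.01] if not t else np.r_[c[0]+35,c[1],30,0.02,-.38]
    p,f,cs=fit([T,S],n,p0,t); print(n,np.round(p,2),round(f,2), 'axis',np.round(rot(p[3],p[4])[:,2],3))
    for v,d,c in zip(vis,(T,S),cs):
        cv2.polylines(v,[hull(d,n,p).astype(np.int32)],True,(0,255,0),1);cv2.polylines(v,[c.astype(np.int32)],True,(0,0,255),1)
for n,uv,z in(('jar',(361,199),122),('salt',(188,220),85),('tintall',(349,323),72),('tinlow',(436,220),58),('lemon',(257,322),28),('onion',(302,148),60)):print(n,np.round(unproj(T,uv,z)))
for nm,d,uv in(('top',T,(396,279)),('scene',S,(428,205))):
    h=cv2.cvtColor(d['img'],cv2.COLOR_RGB2HSV);m0=np.full(h.shape[:2],0,np.uint8);cv2.circle(m0,uv,62,3,-1);cv2.circle(m0,uv,22,1,-1)
    m=gc(d['img'],m0);c=max(cv2.findContours(m,0,1)[0],key=cv2.contourArea);b=cv2.approxPolyN(c,4,-1,True).reshape(-1,2)
    cv2.polylines(vis[nm=='scene'],[b.astype(np.int32)],True,(255,0,0),1)
    W=np.array([unproj(d,q,12) for q in b.astype(float)]);print(nm,np.round(W).tolist(),W.mean(0).round(1),np.linalg.norm(W-np.roll(W,1,0),axis=1).round())
v=np.hstack([vis[0][90:350,160:470],vis[1][120:400,180:490][:260]]);cv2.imwrite("pics/fit.png",cv2.resize(v,(800,336)))
E
```

```text
large [479.28 -43.66  -1.09   0.     0.  ] 6.22 axis [0. 0. 1.]
small [ 4.8737e+02  1.7133e+02 -1.1000e-01  0.0000e+00  0.0000e+00] 3.83 axis [0. 0. 1.]
medium [ 6.4892e+02  8.1130e+01  3.0630e+01  0.0000e+00 -2.4000e-01] 1.12 axis [-0.237 -0.005  0.972]
jar [ 649. -149.  122.]
salt [607. 217.  85.]
tintall [ 388. -128.   72.]
tinlow [ 612. -321.   58.]
lemon [385.  73.  28.]
onion [771. -25.  60.]Traceback (most recent call last):
  File "<stdin>", line 12, in <module>
cv2.error: OpenCV(4.12.0) :-1: error: (-5:Bad argument) in function 'approxPolyN'
> Overload resolution failed:
>  - Argument 'epsilon_percentage' must be float, not bool
>  - Argument 'epsilon_percentage' must be float, not bool
```

```bash
python3 - <<'E'
s=open('fit.py').read()
s=s.replace("s=minimize(res,p if tilt else p[:3],","x0=p if tilt else p[:3];st=np.array([4,4,4,.12,.12])[:len(x0)]\n        s=minimize(res,x0,").replace("initial_simplex=None","initial_simplex=np.vstack([x0,x0+np.diag(st)])")
open('fit.py','w').write(s)
E
python3 - <<'E'
from fit import *
T,S=[dict(np.load(f"{n}0.npz")) for n in("top","scene")]
vis=[T['img'][:,:,::-1].copy(),S['img'][:,:,::-1].copy()]
for n,uv,z,t in(('large',(311,281),80,0),('small',(211,277),80,0),('medium',(252,208),100,1)):
    c=unproj(T,uv,z); p0=np.r_[c[:2],0.5,0.01,-.01] if not t else np.r_[c[0]+35,c[1],30,0.02,-.38]
    p,f,cs=fit([T,S],n,p0,t); print(n,np.round(p,2),round(f,2), 'axis',np.round(rot(p[3],p[4])[:,2],3))
    for v,d,c in zip(vis,(T,S),cs):
        cv2.polylines(v,[hull(d,n,p).astype(np.int32)],True,(0,255,0),1);cv2.polylines(v,[c.astype(np.int32)],True,(0,0,255),1)
for nm,d,uv in(('top',T,(396,279)),('scene',S,(428,205))):
    m0=np.zeros(d['img'].shape[:2],np.uint8);cv2.circle(m0,uv,62,3,-1);cv2.circle(m0,uv,22,1,-1)
    m=gc(d['img'],m0);c=max(cv2.findContours(m,0,1)[0],key=cv2.contourArea);b=cv2.approxPolyN(c,4).reshape(-1,2)
    cv2.polylines(vis[nm=='scene'],[b.astype(np.int32)],True,(255,0,0),1)
    W=np.array([unproj(d,q,12) for q in b.astype(float)]);print(nm,np.round(W).tolist(),W.mean(0).round(1),np.linalg.norm(W-np.roll(W,1,0),axis=1).round())
v=np.hstack([vis[0][90:350,160:470],vis[1][120:400,180:490][:260]]);cv2.imwrite("pics/fit.png",cv2.resize(v,(800,336)))
E
```

```text
large [479.26 -43.76  -1.15   0.     0.  ] 6.31 axis [0. 0. 1.]
small [ 4.8736e+02  1.7133e+02 -1.1000e-01  0.0000e+00  0.0000e+00] 3.83 axis [0. 0. 1.]
medium [ 6.4916e+02  8.1180e+01  3.0700e+01  1.0000e-02 -2.4000e-01] 1.13 axis [-0.24  -0.005  0.971]
top [[425.0, -336.0, 12.0], [382.0, -183.0, 12.0], [538.0, -140.0, 12.0], [575.0, -292.0, 12.0]] [ 480.1 -237.8   12. ] [157. 159. 162. 156.]
scene [[431.0, -341.0, 12.0], [354.0, -137.0, 12.0], [543.0, -170.0, 12.0], [575.0, -288.0, 12.0]] [ 475.9 -234.2   12. ] [153. 218. 192. 122.]
```

View pics/fit.png

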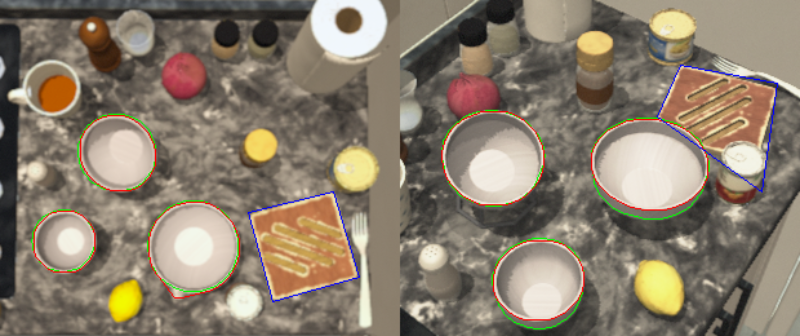

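The fits show the large lid at about (479,-44), the small at (487,171), the medium origin at (649,81,30) and the trivet at about (480,-238). In the picture the trivet sides come to about 157 mm and the lid heights to about 0, as they should. The shadowed lower domes bias the scene fit slightly. I'll move above the large lid's +y rim with yaw 180 and look with the wrist camera.

```bash
python3 -m handwheel '{"series": [[[-44.3,-41.3,0,0,0,-0.336,0.4],[-44.3,-41.3,0,0,0,-0.336,0.4],[-44.3,-41.3,0,0,0,-0.336,0.4],[-44.3,-41.3,0,0,0,-0.336,0.4],[-44.3,-41.3,0,0,0,-0.336,0.4],[-44.3,-41.3,0,0,0,-0.336,0.4],[-44.3,-41.3,0,0,0,-0.336,0.4],[-44.3,-41.3,0,0,0,-0.336,0.4],[-44.3,-41.3,0,0,0,-0.336,0.4],[-44.3,-41.3,0,0,0,-0.336,0.4],[-44.3,-41.3,0,0,0,-0.336,0.4],[-44.3,-41.3,0,0,0,-0.336,0.4]]]}'
python3 - <<'E'
from bench import status, eyes
import cv2,numpy as np
s=status.sense();print(s['time'],s['tool_pos'],s['tcp_rot'],s['finger_gap'])
d=eyes.snapshot("wrist");np.savez("w1.npz",**d);cv2.imwrite("pics/w1.png",d["img"][:,:,::-1]);print(-d['R'].T@d['t'],d['R'][2])
E
```

```text
time: 1.6
tool_pos: [479.4, 30.8, 230.8]
tcp_rot: [180.0, -0.1, 180.0]
ft_force: [0.8, 0.2, -0.1]
finger_gap: 34.3
grip_force: 0.0
1.6 [479.41555087  30.80251466 230.80026027] [ 1.79974431e+02 -6.83909605e-02  1.79973001e+02] 34.28364934084628
[412.43501793  31.35038934 373.31623897] [ 0.26488589  0.00126992 -0.96427893]
```

View pics/w1.png

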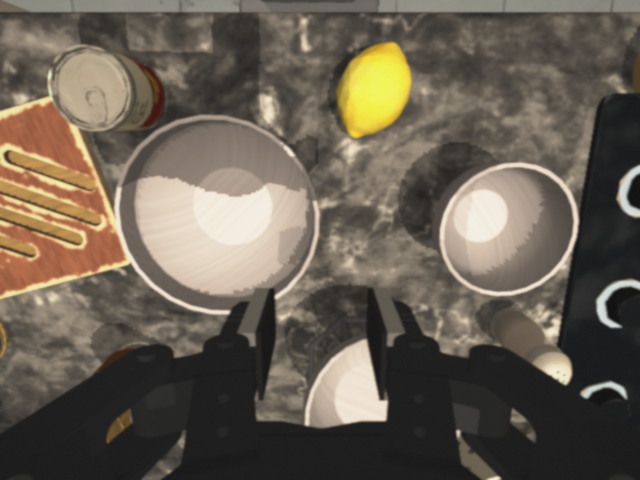

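Wrist view: large lid outer rim spans u 116–320, v 115–313; small lid rim u 440–578, v 162–295. The tall tin, lemon and shaker are all clear of the +y pinch spot.

```bash
cat > rim.py <<'E'
import numpy as np,cv2
from fit import unproj,proj,C
from scipy.optimize import least_squares
def edges(d,c,R,ax=np.array([0,0,1.]),rng=14):
    """outer rim: strongest gradient along the projected radial, near the predicted circle"""
    g=cv2.GaussianBlur(cv2.cvtColor(d['img'],cv2.COLOR_RGB2GRAY),(0,0),1.0).astype(np.float32)
    e1=np.cross(ax,[0,1,0]);e1/=np.linalg.norm(e1);e2=np.cross(ax,e1);out=[]
    P=np.array([c+R*(k[0]*e1+k[1]*e2) for k in C]);p=proj(d,P);q=proj(d,P+3*(P-c)/R)
    for a,b in zip(p,q):
        n=(b-a)/np.linalg.norm(b-a);t=np.arange(-rng,rng,.25);xy=(a+np.outer(t,n)).astype(np.float32)
        if xy.min()<2 or xy[:,0].max()>637 or xy[:,1].max()>477: continue
        v=cv2.remap(g,xy[:,0].copy(),xy[:,1].copy(),cv2.INTER_LINEAR).ravel();dg=np.gradient(v)
        k=np.argmin(dg)
        if dg[k]<-1.5: out.append(xy[k])
    return np.array(out)
def ray(d,uv):
    v=(d['R'].T@np.linalg.inv(d['mtx'])@np.c_[uv,np.ones(len(uv))].T).T
    return -d['R'].T@d['t'],v
def fitrim(ds,c,R,ax=np.array([0,0,1.]),tilt=False,z=None,rngs=(14,8,5)):
    c=np.array(c,float)
    for rng in rngs:
        E=[ray(d,edges(d,c,R,ax,rng)) for d in ds]
        def f(q):
            cc=q[:3].copy()
            if z is not None: cc[2]=z
            n=np.array([q[3],q[4],1.]) if tilt else ax
            n=n/np.linalg.norm(n)
            return np.concatenate([np.linalg.norm(o+v*(((cc-o)@n)/(v@n))[:,None]-cc,axis=1)-R for o,v in E])
        q0=np.r_[c,ax[0]/ax[2],ax[1]/ax[2]] if tilt else c
        s=least_squares(f,q0,loss='soft_l1',f_scale=1.,x_scale=np.r_[10,10,10,.1,.1][:len(q0)])
        c=s.x[:3]
        if z is not None:c[2]=z
        if tilt: ax=np.r_[s.x[3:],1];ax/=np.linalg.norm(ax)
    return c,ax,np.median(np.abs(s.fun)),len(s.fun)
E
python3 - <<'E'
from rim import *
T,S,W=[dict(np.load(f"{n}.npz")) for n in("top0","scene0","w1")]
for n,c,R in(('large',(479,-44,80),75),('small',(487,171,80),51)):
    for k,ds in(('all',[T,S,W]),('TW',[T,W]),('W z80',[W])):print(n,k,*[np.round(x,2) for x in fitrim(ds,c,R,z=80 if k[0]=='W' else None)])
ax=np.array([-.39,0,.92])
for k,ds in(('TS',[T,S]),):print('med',k,*[np.round(x,3) for x in fitrim(ds,(628,81,104),63,ax,True)])
E
```

```text
large all [479.48 -43.99  78.84] [0. 0. 1.] 0.62 211
large TW [479.23 -44.25  79.92] [0. 0. 1.] 0.74 139
large W z80 [479.69 -44.3   80.  ] [0. 0. 1.] 0.49 67
small all [487.76 170.83  78.83] [0. 0. 1.] 0.49 216
small TW [487.36 169.92  80.69] [0. 0. 1.] 0.72 144
small W z80 [487.99 170.01  80.  ] [0. 0. 1.] 0.27 72
med TS [630.309  82.144 103.263] [-0.336  0.149  0.93 ] 0.633 144
```

Large rim centre is (479.5,-44.1,79.5) and small is (488,170,80), both at the expected height. The medium rim centre is (630,82,103) with a tilt of about 0.38 rad, which also matches. Now I pinch the large lid's +y wall.

```bash
python3 -m handwheel '{"series": [[[0,-0.2,5,0,0,0,0.4],[0,-0.2,10,0,0,0,0.4],[0,-0.2,14,0,0,0,0.4],[0,-0.2,17.5,0,0,0,0.4],[0,-0.2,17.5,0,0,0,0.4],[0,-0.2,17.5,0,0,0,0],[0,-0.2,17.5,0,0,0,0],[0,-0.2,17.5,0,0,0,0],[0,-0.2,17.5,0,0,0,0],[0,-0.2,17.5,0,0,0,0]]]}' 60
```

```text
time: 2.9
tool_pos: [481.4, 28.7, 58.8]
tcp_rot: [180.0, 0.2, -180.0]
ft_force: [-3.1, 1.9, 6.0]
finger_gap: 4.1
grip_force: 56.3
```

```bash
python3 -m handwheel '{"series": [[[0,0,-1,0,0,0,0],[0,0,-3,0,0,0,0],[0,0,-6,0,0,0,0],[0,0,-9,0,0,0,0],[0,-5,-10,0,0,0,0],[0,-10,-10,0,0,0,0],[0,-15,-10,0,0,0,0],[0,-18,-10,0,0,0,0],[0,-19.5,-10,0,0,0,0],[0,-19.5,-10,0,0,0,0],[0,-19.5,-10,0,0,0,0]]]}'
python3 - <<'E'
from bench import status, eyes
from rim import *
from fit import *
s=status.sense();print(s['tool_pos'])
D={n:eyes.snapshot(n) for n in("top","scene")}
for n in D: np.savez(n+"2.npz",**D[n])
ds=list(D.values());c0=s['tool_pos']+np.array([0,-73,25])
print(*[np.round(x,3) for x in fitrim(ds,c0,75,tilt=True)])
d=D['scene'];cv2.imwrite("pics/s2.png",d['img'][60:400,240:640,::-1])
E
```

```text
time: 4.28
tool_pos: [480.0, -165.3, 156.4]
tcp_rot: [180.0, -0.0, -179.9]
ft_force: [0.4, 0.5, -2.3]
finger_gap: 4.0
grip_force: 56.3
[ 479.98302266 -165.28354803  156.36052388]
[ 473.989 -228.568  186.257] [-0.057 -0.125  0.99 ] 5.835 90
```

View pics/s2.png

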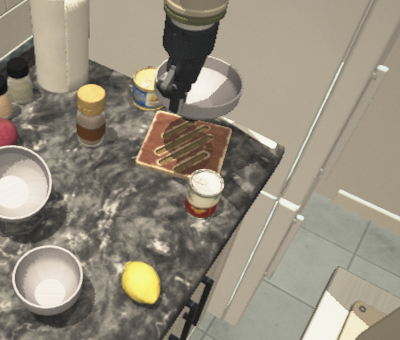

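The lid is held, about level, over the trivet. I lower it gently; contact is expected at TCP z of about 71.

```bash
python3 -m handwheel '{"series": [[[0,0.1,3,0,0,0,0],[0,0.1,6,0,0,0,0],[0,0.1,7.5,0,0,0,0],[0,0.1,8,0,0,0,0],[0,0.1,8.2,0,0,0,0],[0,0.1,8.4,0,0,0,0],[0,0.1,8.5,0,0,0,0],[0,0.1,8.6,0,0,0,0],[0,0.1,8.6,0,0,0,0]]]}'
python3 - <<'E'
from bench import status, eyes
from rim import *
s=status.sense();print(s['tool_pos'])
D={n:eyes.snapshot(n) for n in("wrist","scene")}
c0=s['tool_pos']+np.array([0,-73,25])
for ds in (list(D.values()),[D['wrist']],[D['scene']]): print(*[np.round(x,3) for x in fitrim(ds,c0,75,z=c0[2] if len(ds)==1 else None)])
E
```

```text
time: 5.5
tool_pos: [480.9, -165.2, 71.6]
tcp_rot: [-180.0, 0.1, -180.0]
ft_force: [-1.1, 4.8, 5.7]
finger_gap: 4.2
grip_force: 58.0
[ 480.90129487 -165.24907694   71.55103191]
[ 481.66  -237.623   89.534] [0. 0. 1.] 0.473 70
[ 480.919 -237.447   96.551] [0. 0. 1.] 0.35 24
[ 515.336 -248.458   96.551] [0. 0. 1.] 3.032 52
```

Contact is gentle and the lid is centred at (481,-237.5), with the trivet at (480.5,-238.5). I release, retreat and go to look at the medium lid.

```bash
python3 -m handwheel '{"series": [[[0,0,0,0,0,0,0.3],[0,0,0,0,0,0,0.4],[0,0,0,0,0,0,0.4],[0,0,-3,0,0,0,0.4],[0,0,-8,0,0,0,0.4],[0,0,-14,0,0,0,0.4],[0,0,-19,0,0,0,0.4],[-1,6,-19,0,0,0,0.4],[-3,12,-19,0,0,0,0.4],[-4,17,-19,0,0,0,0.4],[-4,20,-19,0,0,0,0.4],[-4,20,-19,0,0,0,0.4]]]}'
python3 - <<'E'
from bench import status, eyes
from rim import *
s=status.sense();print(s['tool_pos'])
D={n:eyes.snapshot(n) for n in("wrist","top","scene")}
for n in D: np.savez(n+"3.npz",**D[n])
W,T,S=D.values();ax=np.array([-.336,.149,.93])
for k,ds in (('W',[W]),('WT',[W,T]),('WS',[W,S]),('WTS',[W,T,S])): print(k,*[np.round(x,3) for x in fitrim(ds,(630,82,103),63,ax,True)])
print('large',*[np.round(x,3) for x in fitrim([W,T,S],(481,-237.5,92),75)])
cv2.imwrite("pics/w3.png",W['img'][:,:,::-1])
E
```

```text
time: 7.1
tool_pos: [519.7, 36.5, 260.1]
tcp_rot: [180.0, -0.0, -179.8]
ft_force: [-0.3, -1.0, -0.5]
finger_gap: 34.2
grip_force: 0.0
[519.7117376   36.46672504 260.08998701]
W [631.314  80.495 100.625] [-0.194  0.165  0.967] 0.648 58
WT [631.164  81.841 102.863] [-0.375  0.145  0.916] 0.358 97
WS [631.329  81.707 101.755] [-0.358  0.167  0.919] 0.398 123
WTS [631.309  81.916 102.098] [-0.359  0.161  0.919] 0.357 169
large [ 480.18  -233.901   92.121] [0. 0. 1.] 1.123 168
```

View pics/w3.png

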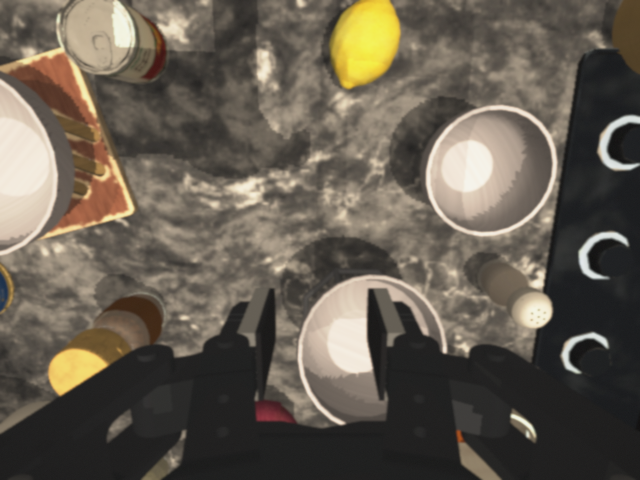

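The wrist view shows the medium rim at about (372,352), clear of the jar and shaker. Its rim centre is (631.3,81.9,102.2), axis (-0.36,0.16,0.92), tilt 0.40 rad, consistent with the text. Next I compute the pinch on its +y side.

```bash
cat > plan.py <<'E'
import numpy as np
from scipy.spatial.transform import Rotation as Ro
from bench import status
def now():
    s=status.sense();return np.array(s['tool_pos']),Ro.from_euler('xyz',s['tcp_rot'],degrees=True)
def rel(p,Rt=None):
    p0,R0=now();d=R0.inv().apply(np.array(p)-p0)/10
    w=(R0.inv()*Rt).as_rotvec() if Rt is not None else np.zeros(3)
    return np.r_[d.round(2),w.round(3)]
def grasp(c,a,side,r,depth):
    a=np.array(a)/np.linalg.norm(a);e=np.array(side,float);e-=e@a*a;e/=np.linalg.norm(e)
    return c+r*e-depth*a,Ro.from_matrix(np.c_[np.cross(e,-a),e,-a]),a
E
python3 - <<'E'
from plan import *
p,R,a=grasp(np.array([631.3,81.9,102.2]),[-.362,.158,.919],[0,1,0],61.2,23)
print(p,R.as_matrix().round(2).tolist())
for h in(90,0): print(h,rel(p+h*a,R).tolist())
E
```

```text
[643.16651313 138.69874702  72.07479125] [[-0.93, 0.06, 0.36], [0.0, 0.99, -0.16], [-0.37, -0.15, -0.92]]
90 [-9.08, 11.92, 10.53, 0.156, -0.375, 0.03]
0 [-12.34, 10.5, 18.8, 0.156, -0.375, 0.03]
```

```bash
python3 -m handwheel '{"series": [[[-4,5,0,0.05,-0.13,0.01,0.4],[-8,10,0,0.1,-0.26,0.02,0.4],[-9.1,11.9,4,0.156,-0.375,0.03,0.4],[-9.1,11.9,10.5,0.156,-0.375,0.03,0.4],[-9.1,11.9,10.5,0.156,-0.375,0.03,0.4],[-9.1,11.9,10.5,0.156,-0.375,0.03,0.4]]]}'
python3 - <<'E'
from plan import *
from bench import eyes
from rim import *
p,R,a=grasp(np.array([631.3,81.9,102.2]),[-.362,.158,.919],[0,1,0],61.2,23)
print(rel(p,R).tolist())
W=eyes.snapshot("wrist");T,S=[dict(np.load(f"{n}.npz")) for n in("top0","scene0")]
for k,ds in (('W',[W]),('WTS',[W,T,S])): print(k,*[np.round(x,3) for x in fitrim(ds,(631,82,102),63,a,True,rngs=(8,5))])
E
```

```text
time: 8.0
tool_pos: [612.1, 152.4, 157.4]
tcp_rot: [-171.0, 21.6, 179.9]
ft_force: [0.1, -0.0, 0.9]
finger_gap: 34.2
grip_force: 0.0
[0.25, 0.08, 9.18, 0.0, 0.002, -0.002]
W [631.344  80.568 102.676] [-0.354  0.161  0.921] 0.178 66
WTS [630.571  81.67  103.527] [-0.341  0.156  0.927] 0.669 209
```

```bash
python3 -m handwheel '{"series": [[[0.2,0,3,0,0,0,0.4],[0.2,0,6,0,0,0,0.4],[0.2,0,8,0,0,0,0.4],[0.2,0,9.1,0,0,0,0.4],[0.2,0,9.1,0,0,0,0.4],[0.2,0,9.1,0,0,0,0],[0.2,0,9.1,0,0,0,0],[0.2,0,9.1,0,0,0,0],[0.2,0,9.1,0,0,0,0],[0.2,0,9.1,0,0,0,0]]]}' 60
```

```text
time: 9.3
tool_pos: [643.7, 138.1, 74.2]
tcp_rot: [-170.8, 21.7, -180.0]
ft_force: [-3.1, -8.5, 11.0]
finger_gap: 3.4
grip_force: 57.3
```

```bash
python3 -m handwheel '{"series": [[[0,0,-1,0,0,0,0],[0,0,-3,0,0,0,0],[0,0,-6,0,0,0,0],[0,0,-10,0,0,0,0],[0,0,-14,0,0,0,0],[0,0,-16,0,0,0,0],[0,0,-16,0,0,0,0]]]}'
python3 - <<'E'
from plan import *
from bench import eyes
from rim import *
L=Ro.from_euler('xyz',[180,0,180],degrees=True)
W,T,S=[eyes.snapshot(n) for n in("wrist","top","scene")]
for k,ds in (('W',[W]),('WTS',[W,T,S])): print('large',k,*[np.round(x,3) for x in fitrim(ds,(481,-237,92),75,z=92)])
p0,R0=now();a=-R0.as_matrix()[:,2];e=R0.as_matrix()[:,1];print('tool axis',a.round(3))
print('med',*[np.round(x,3) for x in fitrim([W,T,S],p0-61.2*e+22*a,63,a,True)])
print(rel([481,-176,230],L).tolist())
cv2.imwrite("pics/s4.png",np.hstack([S['img'],W['img']])[:,:,::-1][::1,::1])
v=cv2.imread("pics/s4.png");cv2.imwrite("pics/s4.png",cv2.resize(v,(800,300)))
E
```

```text
time: 10.18
tool_pos: [584.6, 165.3, 219.8]
tcp_rot: [-171.0, 21.7, -180.0]
ft_force: [0.5, 0.0, -2.4]
finger_gap: 2.7
grip_force: 58.6Traceback (most recent call last):
  File "<stdin>", line 6, in <module>
  File "rim.py", line 22, in fitrim
    E=[ray(d,edges(d,c,R,ax,rng)) for d in ds]
       ~~~^^^^^^^^^^^^^^^^^^^^^^^
  File "rim.py", line 17, in ray
    v=(d['R'].T@np.linalg.inv(d['mtx'])@np.c_[uv,np.ones(len(uv))].T).T
       ~~~~~~~~~~~~~~~~~~~~~~~~~~~~~~~~^~~~~~~~~~~~~~~~~~~~~~~~~~~~~
ValueError: matmul: Input operand 1 has a mismatch in its core dimension 0, with gufunc signature (n?,k),(k,m?)->(n?,m?) (size 2 is different from 3)
```

```bash
sed -i 's/return np.array(out)/return np.array(out).reshape(-1,2)/' rim.py; python3 - <<'E'
from plan import *
from bench import eyes
from rim import *
L=Ro.from_euler('xyz',[180,0,180],degrees=True)
W,T,S=[eyes.snapshot(n) for n in("wrist","top","scene")]
for k,ds in (('T',[T]),('S',[S]),('TS',[T,S])): print('large',k,*[np.round(x,3) for x in fitrim(ds,(481,-237,92),75,z=92)])
p0,R0=now();a=-R0.as_matrix()[:,2];e=R0.as_matrix()[:,1];print('tool axis',a.round(3),p0-61.2*e+22*a)
print('med',*[np.round(x,3) for x in fitrim([W,S],p0-61.2*e+22*a,63,a,True)])
print(rel([481,-176,230],L).tolist())
v=np.hstack([S['img'],W['img']])[:,:,::-1];cv2.imwrite("pics/s4.png",cv2.resize(v,(800,300)))
E
```

```text
large T [ 479.96  -233.849   92.   ] [0. 0. 1.] 2.096 72
large S [ 469.704 -213.193   92.   ] [0. 0. 1.] 1.415 18
large TS [ 479.951 -233.772   92.   ] [0. 0. 1.] 2.32 72
tool axis [-0.36   0.158  0.92 ] [571.93984315 106.94600691 245.08081366]
med [569.134 108.13  238.147] [-0.101 -0.065  0.993] 1.517 60
[9.01, -34.36, 0.4, -0.157, 0.372, -0.03]
```

View pics/s4.png

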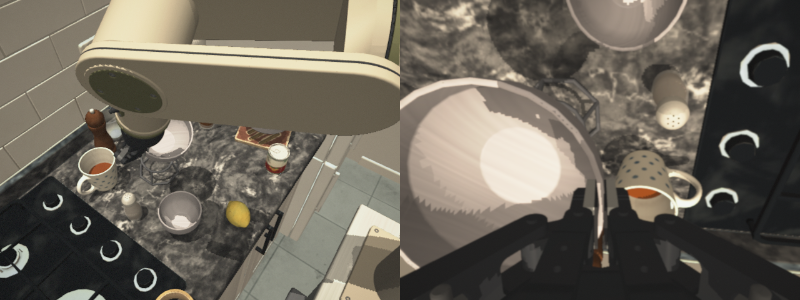

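The medium lid is held by its +y wall in line with the tool. I carry it over the large lid while levelling it.

```bash
python3 -m handwheel '{"series": [[[1,-3,0,-0.03,0.07,0,0],[2,-7,0,-0.07,0.16,-0.01,0],[3.2,-12,0,-0.12,0.27,-0.02,0],[4.4,-17,0.1,-0.157,0.372,-0.03,0],[5.6,-22,0.2,-0.157,0.372,-0.03,0],[7,-27,0.3,-0.157,0.372,-0.03,0],[8.1,-31,0.4,-0.157,0.372,-0.03,0],[8.8,-33.5,0.4,-0.157,0.372,-0.03,0],[9,-34.4,0.4,-0.157,0.372,-0.03,0],[9,-34.4,0.4,-0.157,0.372,-0.03,0],[9,-34.4,0.4,-0.157,0.372,-0.03,0]]]}'
python3 - <<'E'
from plan import *
from bench import eyes
from rim import *
W,T,S=[eyes.snapshot(n) for n in("wrist","top","scene")]
p0,R0=now();print(p0, R0.as_euler('xyz',degrees=True))
c=p0+np.array([0,-61.2,22])
for k,ds in (('W',[W]),('S',[S]),('WS',[W,S])):print('med',k,*[np.round(x,3) for x in fitrim(ds,c,63,tilt=len(ds)>1,z=c[2] if len(ds)==1 else None)])
v=np.hstack([S['img'],W['img']])[:,:,::-1];cv2.imwrite("pics/s5.png",cv2.resize(v,(800,300)))
E
```

```text
time: 11.85
tool_pos: [482.0, -175.0, 231.2]
tcp_rot: [179.9, 0.1, -179.9]
ft_force: [-0.2, 0.2, -1.5]
finger_gap: 2.9
grip_force: 58.9
[ 482.10670673 -175.03716588  231.45203941] [ 1.79939604e+02  1.71582082e-01 -1.79889115e+02]
med W [ 477.891 -235.049  253.452] [0. 0. 1.] 0.27 27
med S [ 476.324 -233.849  253.452] [0. 0. 1.] 2.709 39
med WS [ 477.728 -235.328  252.628] [-0.082 -0.056  0.995] 0.69 68
```

View pics/s5.png

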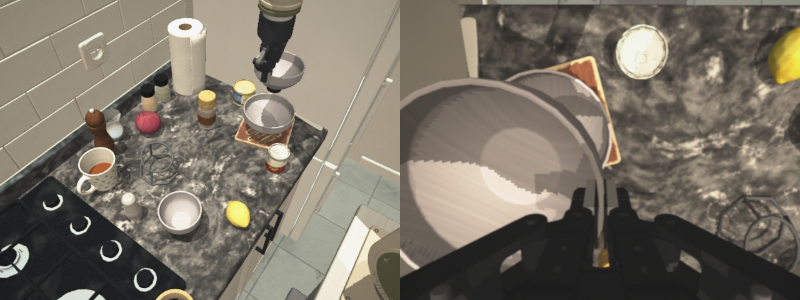

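```bash
python3 - <<'E'
from plan import *
from bench import eyes
from rim import *
W=eyes.snapshot("wrist");np.savez("w5.npz",**W)
p0,R0=now();c=p0+np.array([-4,-60,21.5])
for r in((8,5,3),(12,6,3)):
  print('rim z',*[np.round(x,3) for x in fitrim([W],c,63,z=c[2],rngs=r)])
  print('rim tilt',*[np.round(x,3) for x in fitrim([W],c,63,tilt=True,rngs=r)])
  f=c-[0,0,56];
  for R in(24,25,26):print('floor',*[np.round(x,3) for x in fitrim([W],f,R,z=f[2],rngs=r)])
f=edges(W,c-[0,0,56],25,rng=8);e=cv2.fitEllipse(f);print(e,len(f))
# large floor visible? trivet
E
```

```text
rim z [ 477.985 -235.123  252.975] [0. 0. 1.] 0.229 27
rim tilt [ 477.966 -235.297  250.732] [-0.013 -0.034  0.999] 0.132 30
floor [ 483.918 -233.252  196.975] [0. 0. 1.] 0.455 12
floor [ 482.515 -234.316  196.975] [0. 0. 1.] 0.332 10
floor [ 474.786 -235.191  196.975] [0. 0. 1.] 0.456 8
rim z [ 478.011 -235.15   252.975] [0. 0. 1.] 0.161 27
rim tilt [ 477.615 -235.086  257.069] [-0.116 -0.026  0.993] 0.182 26
floor [ 483.526 -234.833  196.975] [0. 0. 1.] 0.359 11
floor [ 473.369 -231.703  196.975] [0. 0. 1.] 0.311 16
floor [ 474.702 -231.621  196.975] [0. 0. 1.] 0.357 17
((181.8520050048828, 269.309326171875), (100.85868835449219, 127.4943618774414), 133.5618438720703) 7
```

```bash
python3 - <<'E'
from rim import *
W=dict(np.load("w5.npz"));v=W['img'][100:400,0:400,::-1].copy()
cv2.imwrite("pics/w5.png",cv2.resize(v,(800,600)))
E
```

```text
(no output)
```

View pics/w5.png

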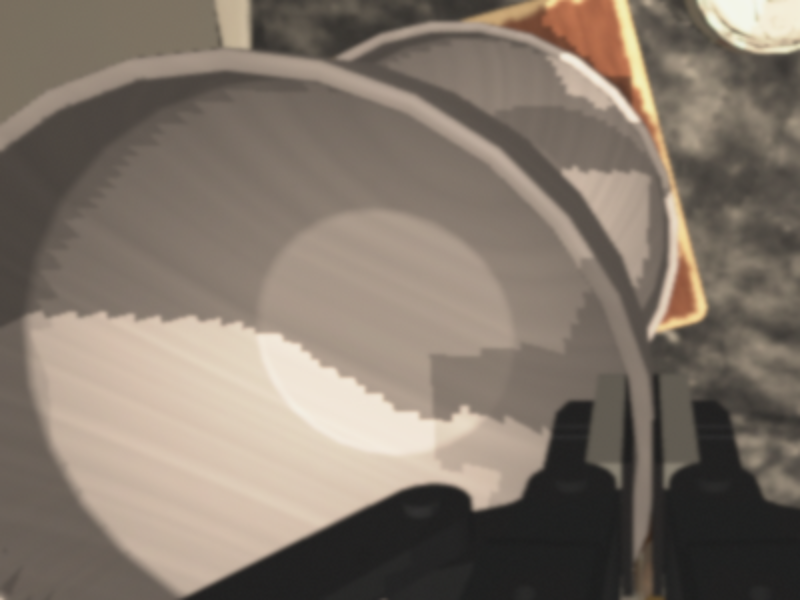

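The wrist view shows the medium's floor disc at full-image points (129,260), (189,204), (258,265), (197,328), and the large lid's rim through (230,111), (320,160), (336,235).

```bash
cat > pts.py <<'E'
from rim import *
def circ(d,pts,z,R=None):
    o,v=ray(d,np.array(pts,float));P=(o+v*((z-o[2])/v[:,2])[:,None])[:,:2]
    s=least_squares(lambda q:np.linalg.norm(P-q[:2],axis=1)-(R or q[2]),np.r_[P.mean(0),R or 30],loss='soft_l1')
    return s.x.round(1),np.abs(s.fun).max().round(2)
E
python3 - <<'E'
from pts import *
W=dict(np.load("w5.npz"))
for z in(194,198,201):print('floor',z,circ(W,[(129,260),(189,204),(258,265),(197.5,328),(150,220),(147.5,305),(240,227.5)],z))
L=[(230,111),(280,124),(320,160),(337.5,205),(336,235),(327.5,265)]
for R in(75,None):print('large',circ(W,L,92,R))
from fit import unproj
for q in((353.5,258),(316,100),):print('trivet',unproj(W,q,12).round(1))
E
```

```text
floor 194 (array([ 479.5, -232.8,   29.9]), np.float64(0.71))
floor 198 (array([ 478. , -231.5,   29.2]), np.float64(0.69))
floor 201 (array([ 477. , -230.6,   28.7]), np.float64(0.68))
large (array([ 480.9, -236.8,   75. ]), np.float64(0.8))
large (array([ 480. , -235.3,   73.6]), np.float64(0.75))
trivet [ 534.1 -143.5   12. ]
trivet [ 395.4 -178.1   12. ]
```

The medium sags about 0.05 rad and needs shifting by (+3,-4) mm to centre over the large lid (481,-237). I correct this and lower it to just above contact.

```bash
python3 -m handwheel '{"series": [[[-0.3,-0.4,0,0.045,0,0,0],[-0.3,-0.4,2,0.045,0,0,0],[-0.3,-0.4,5,0.045,0,0,0],[-0.3,-0.4,8,0.045,0,0,0],[-0.3,-0.4,10.5,0.045,0,0,0],[-0.3,-0.4,12,0.045,0,0,0],[-0.3,-0.4,12.7,0.045,0,0,0],[-0.3,-0.4,13,0.045,0,0,0],[-0.3,-0.4,13,0.045,0,0,0]]]}'
python3 - <<'E'
from plan import *
from bench import eyes
from pts import *
W,T,S=[eyes.snapshot(n) for n in("wrist","top","scene")];np.savez("w6.npz",**W);np.savez("s6.npz",**S)
v=np.hstack([cv2.resize(W['img'][:,:420],(525,600)),cv2.resize(S['img'][110:320,380:476],(275,600))])[:,:,::-1];cv2.imwrite("pics/w6.png",v)
E
```

```text
time: 13.18
tool_pos: [485.7, -180.0, 102.2]
tcp_rot: [-177.5, 0.2, -180.0]
ft_force: [0.6, -0.2, -2.7]
finger_gap: 2.9
grip_force: 58.9
```

View pics/w6.png

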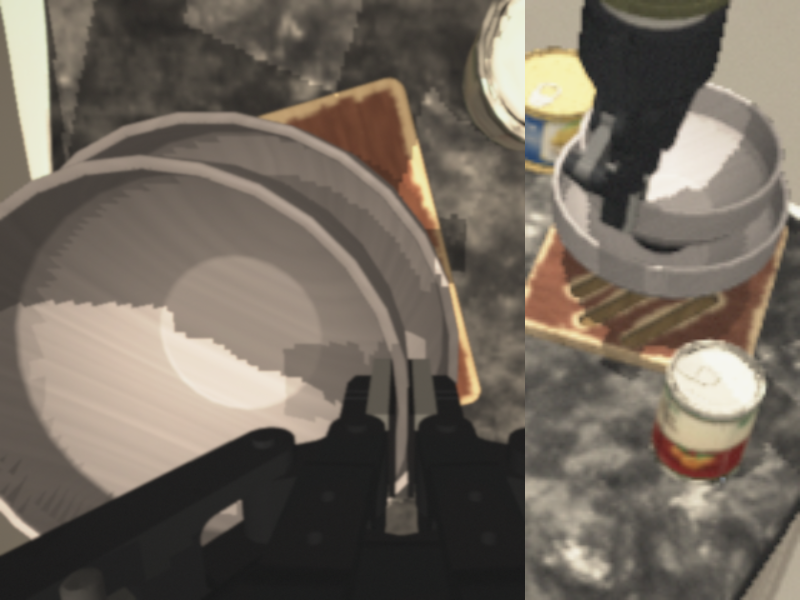

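```bash
python3 - <<'E'
from pts import *
from plan import *
W,S=dict(np.load("w6.npz")),dict(np.load("s6.npz"))
p,R=now();print(p)
for R_ in(75,None):print('large',circ(W,[(172,90),(240,112),(296,148),(336,188),(358,232),(364,280)],92,R_))
print('floor',circ(W,[(128,264),(192,205),(258,268),(194,327)],p[2]-33))
c=p+[-4,-60,21]
print('med W',*[np.round(x,3) for x in fitrim([W],c,63,z=c[2],rngs=(8,5,3))])
print('med W',*[np.round(x,3) for x in fitrim([W],c,63,tilt=True,rngs=(8,5,3))])
# scene: medium rim and large rim outer pts from crop (scale 2.865,2.857)
f=lambda q:[(380+(x-525)/2.865,110+y/2.857) for x,y in q]
print('large S',circ(S,f([(553,195),(580,245),(660,267),(740,252),(788,200)]),92,75))
print('med S',circ(S,f([(783,150),(760,110),(697,83),(755,195)]),c[2],63))
E
```

```text
[ 485.76918158 -180.01438666  102.41029502]
large (array([ 482.5, -237.2,   75. ]), np.float64(1.03))
large (array([ 485.1, -239.8,   78.3]), np.float64(0.86))
floor (array([ 482.1, -239.3,   29.9]), np.float64(0.24))
med W [ 481.377 -239.452  123.41 ] [0. 0. 1.] 0.137 29
med W [ 481.091 -238.578  126.728] [-0.025 -0.038  0.999] 0.267 30
large S (array([ 482.2, -233.7,   75. ]), np.float64(6.64))
med S (array([ 481.4, -237.9,   63. ]), np.float64(1.9))
```

Medium rim and floor both measure (481.5,-239.4), so it is level. The large lid is at (482,-237.3), a 2 mm offset. I lower the last 7 mm.

```bash
python3 -m handwheel '{"series": [[[0,0.15,0.2,0,0,0,0],[0,0.15,0.4,0,0,0,0],[0,0.15,0.5,0,0,0,0],[0,0.15,0.6,0,0,0,0],[0,0.15,0.7,0,0,0,0],[0,0.15,0.8,0,0,0,0],[0,0.15,0.8,0,0,0,0]]]}'
```

```text
time: 14.2
tool_pos: [485.1, -178.6, 93.4]
tcp_rot: [-177.5, 0.2, -180.0]
ft_force: [0.3, -0.1, -2.5]
finger_gap: 3.1
grip_force: 58.9
```

```bash
python3 -m handwheel '{"series": [[[0,0,0.1,0,0,0,0],[0,0,0.2,0,0,0,0],[0,0,0.2,0,0,0,0]]]}'; python3 -m handwheel '{"series": [[[0,0,0.1,0,0,0,0],[0,0,0.2,0,0,0,0],[0,0,0.2,0,0,0,0]]]}'
```

```text
time: 14.58
tool_pos: [485.4, -178.6, 91.7]
tcp_rot: [-177.5, 0.2, -180.0]
ft_force: [-0.3, 1.1, -0.0]
finger_gap: 2.9
grip_force: 59.1
time: 14.95
tool_pos: [486.2, -178.4, 91.2]
tcp_rot: [-177.5, 0.3, -180.0]
ft_force: [-2.6, 7.5, 12.6]
finger_gap: 3.0
grip_force: 60.4
```

Contact came about 4 mm lower than expected, so I check whether it is the knob on the floor or a finger on the large rim.

```bash
python3 -m handwheel '{"series": [[[0,0,-0.1,0,0,0,0],[0,0,-0.1,0,0,0,0]]]}'; python3 - <<'E'
from pts import *
from plan import *
from bench import eyes
W,S,T=[eyes.snapshot(n) for n in("wrist","scene","top")]
np.savez("w7.npz",**W);np.savez("s7.npz",**S)
p,R=now()
for z in(112,116,120):print(z,*[np.round(x,2) for x in fitrim([W],[482,-238,z],63,z=z,rngs=(8,5,3))],*[np.round(x,2) for x in fitrim([S],[482,-238,z],63,z=z,rngs=(6,4))])
print('WS',*[np.round(x,2) for x in fitrim([W,S],[482,-238,116],63,rngs=(8,5,3))])
v=np.hstack([cv2.resize(W['img'][:,:420],(525,600)),cv2.resize(S['img'][110:320,380:476],(275,600))])[:,:,::-1];cv2.imwrite("pics/w7.png",v)
E
```

```text
time: 15.2
tool_pos: [485.9, -178.6, 91.5]
tcp_rot: [-177.5, 0.2, -180.0]
ft_force: [-2.0, 4.4, 7.7]
finger_gap: 3.1
grip_force: 59.7
112 [ 481.41 -238.05  112.  ] [0. 0. 1.] 0.17 27 [ 481.76 -237.86  112.  ] [0. 0. 1.] 2.34 41
116 [ 481.2  -237.26  116.  ] [0. 0. 1.] 0.21 28 [ 480.01 -234.08  116.  ] [0. 0. 1.] 1.93 41
120 [ 480.98 -236.5   120.  ] [0. 0. 1.] 0.43 25 [ 478.48 -230.67  120.  ] [0. 0. 1.] 1.16 41
WS [ 481.23 -237.74  112.97] [0. 0. 1.] 0.77 68
```

View pics/w7.png

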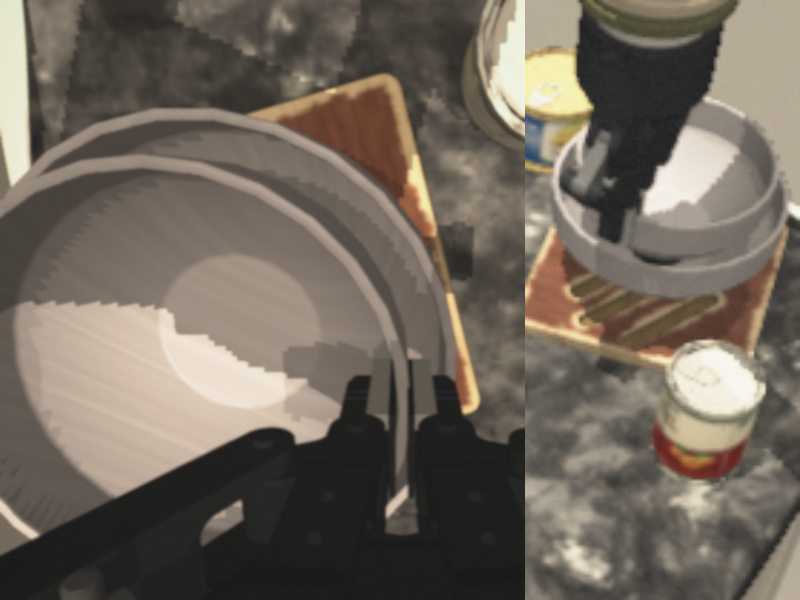

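I went one past the picture allowance with that view, so from here I work by numbers only. It shows the medium concentric inside the large lid, with the rim measured at about 113 against 116 expected when seated. So it is on the floor, and I release with a small opening and rise straight up.

```bash
python3 -m handwheel '{"series": [[[0,0,-0.08,0,0,0,0],[0,0,-0.08,0,0,0,0.12],[0,0,-0.08,0,0,0,0.12],[0,0,-0.08,0,0,0,0.12],[0,0,-1,0,0,0,0.12],[0,0,-2.5,0,0,0,0.12],[0,0,-5,0,0,0,0.12],[0,0,-10,-0.045,0,0,0.3],[0,4,-15,-0.045,0,0,0.4],[0,9,-17,-0.045,0,0,0.4],[0,13,-17,-0.045,0,0,0.4],[0,13,-17,-0.045,0,0,0.4]]]}'
python3 - <<'E'
from pts import *
from plan import *
from bench import eyes
W,S,T=[eyes.snapshot(n) for n in("wrist","scene","top")]
for n,d in zip("wst",(W,S,T)):np.savez(n+"8.npz",**d)
print(now()[0])
for k,ds in(('W',[W]),('S',[S]),('T',[T]),('WS',[W,S]),('WST',[W,S,T])):
    for n,c,R in(('med',(481,-238,116),63),('large',(481,-238,92),75)):
        try:print(n,k,*[np.round(x,2) for x in fitrim(ds,c,R,z=c[2] if len(ds)==1 else None,rngs=(8,5,3))])
        except Exception as ex:print(n,k,'none')
print('tilt',*[np.round(x,3) for x in fitrim([W,S],(481,-238,116),63,tilt=True,rngs=(6,4,3))])
E
```

```text
time: 16.85
tool_pos: [484.9, -39.0, 256.3]
tcp_rot: [179.9, 0.3, -179.8]
ft_force: [-0.1, 0.7, 0.1]
finger_gap: 34.0
grip_force: 0.0
[484.70275123 -41.8713292  255.154348  ]
med W [ 481.41 -237.6   116.  ] [0. 0. 1.] 0.31 44
large W [ 480.77 -235.69   92.  ] [0. 0. 1.] 0.39 45
med S [ 481.62 -235.76  116.  ] [0. 0. 1.] 0.79 71
large S [ 479.05 -231.09   92.  ] [0. 0. 1.] 1.03 64
med T [ 469.46 -236.79  116.  ] [0. 0. 1.] 1.51 62
large T [ 480.04 -235.18   92.  ] [0. 0. 1.] 1.58 62
med WS [ 482.23 -238.15  114.05] [0. 0. 1.] 0.52 116
large WS [ 481.95 -238.3    84.28] [0. 0. 1.] 0.91 111
med WST [ 482.22 -238.88  113.39] [0. 0. 1.] 0.75 171
large WST [ 480.95 -236.92   86.42] [0. 0. 1.] 1.17 168
tilt [ 482.692 -238.955  112.962] [0.006 0.014 1.   ] 0.481 116
```

The medium is standing level in the large lid (tilt <0.02 rad, centre (482,-238)). Now I go above the small lid's +y wall.

```bash
python3 -m handwheel '{"series": [[[0,5,0,0,0,0,0.4],[-0.1,10,0,0,0,0,0.4],[-0.2,15,2,0,0,0,0.4],[-0.3,20,4,0,0,0,0.4],[-0.3,24,6,0,0,0,0.4],[-0.3,25.8,8,0,0,0,0.4],[-0.3,25.8,8,0,0,0,0.4],[-0.3,25.8,8,0,0,0,0.4]]]}'
python3 - <<'E'
from pts import *
from plan import *
from bench import eyes
W,S,T=[eyes.snapshot(n) for n in("wrist","scene","top")]
print(now()[0])
for k,ds in(('W',[W]),('WT',[W,T]),('WS',[W,S])):
    c,_,m,n=fitrim(ds,(488,170,80),51,z=80 if k=='W' else None,rngs=(8,5,3));print(k,c.round(2),m.round(2),n)
    print(rel([c[0],c[1]+49.3,57],Ro.from_euler('xyz',[180,0,180],degrees=True)))
E
```

```text
time: 18.0
tool_pos: [488.4, 215.5, 175.5]
tcp_rot: [180.0, 0.2, 180.0]
ft_force: [-0.1, -0.8, 0.5]
finger_gap: 34.1
grip_force: 0.0
[488.69607602 215.74706819 176.0734386 ]
W [487.98 169.99  80.  ] 0.46 66
[ 1.300e-01  3.400e-01  1.191e+01  1.000e-03  5.000e-03 -1.000e-03]
WT [487.42 170.09  80.52] 0.72 133
[ 1.800e-01  3.500e-01  1.191e+01  1.000e-03  5.000e-03 -1.000e-03]
WS [488.45 169.75  77.09] 0.41 133
[ 8.000e-02  3.100e-01  1.191e+01  1.000e-03  5.000e-03 -1.000e-03]
```

```bash
python3 -m handwheel '{"series": [[[0.1,0.35,4,0,0,0,0.4],[0.1,0.35,8,0,0,0,0.4],[0.1,0.35,10.5,0,0,0,0.4],[0.1,0.35,11.8,0,0,0,0.4],[0.1,0.35,11.8,0,0,0,0.4],[0.1,0.35,11.8,0,0,0,0],[0.1,0.35,11.8,0,0,0,0],[0.1,0.35,11.8,0,0,0,0],[0.1,0.35,11.8,0,0,0,0],[0.1,0.35,11.8,0,0,0,0]]]}' 60
```

```text
time: 19.4
tool_pos: [488.9, 219.9, 59.0]
tcp_rot: [180.0, 0.4, -180.0]
ft_force: [0.0, -5.3, 6.2]
finger_gap: 3.1
grip_force: 55.6
```

```bash
python3 -m handwheel '{"series": [[[0,0,-1,0,0,0,0],[0,0,-4,0,0,0,0],[0,0,-9,0,0,0,0],[0,-4,-14,0,0,0,0],[0.1,-9,-17,0,0,0,0],[0.2,-15,-17,0,0,0,0],[0.4,-21,-17,0,0,0,0],[0.6,-27,-17,0,0,0,0],[0.6,-33,-17,0,0,0,0],[0.6,-38,-17,0,0,0,0],[0.6,-40.8,-17,0,0,0,0],[0.6,-40.8,-17,0,0,0,0]]]}'
python3 -m handwheel '{"series": [[[0,0,0,0,0,0,0],[0,0,0,0,0,0,0]]]}'
python3 - <<'E'
from pts import *
from plan import *
from bench import eyes
W,S=[eyes.snapshot(n) for n in("wrist","scene")];np.savez("w9.npz",**W);np.savez("s9.npz",**S)
p,R=now();c=p+[0,-49.3,21];print(c)
for r in((8,5,3),(12,6,3)):
  for k,ds in(('W',[W]),('S',[S]),('WS',[W,S])):print(k,*[np.round(x,3) for x in fitrim(ds,c,51,z=c[2] if len(ds)==1 else None,rngs=r)])
  print('tilt',*[np.round(x,3) for x in fitrim([W,S],c,51,tilt=True,rngs=r)])
  print('med W',*[np.round(x,3) for x in fitrim([W],(482,-238,116),63,z=116,rngs=r)])
# floor disc by segmenting: fit ellipse radius free
for R_ in(20,22,24):
  f=c-[0,0,55];print('floor',R_,*[np.round(x,3) for x in fitrim([W],f,R_,z=f[2],rngs=(6,4,3))])
E
```

```text
time: 20.9
tool_pos: [480.6, -189.5, 227.0]
tcp_rot: [180.0, 0.2, 179.9]
ft_force: [-1.4, 1.8, -1.6]
finger_gap: 2.7
grip_force: 55.6
time: 21.15
tool_pos: [481.0, -186.7, 226.7]
tcp_rot: [179.9, 0.2, -179.9]
ft_force: [0.8, 0.2, -1.9]
finger_gap: 2.6
grip_force: 55.6
[ 481.01196263 -236.14469221  247.59294857]
W [ 478.861 -234.477  247.593] [0. 0. 1.] 0.268 30
S [ 478.433 -228.512  247.593] [0. 0. 1.] 1.316 27
WS [ 479.568 -234.641  243.761] [0. 0. 1.] 0.496 64
tilt [ 479.313 -234.873  245.014] [-0.067 -0.054  0.996] 0.453 70
med W [ 482.269 -237.923  116.   ] [0. 0. 1.] 0.306 36
W [ 478.985 -234.203  247.593] [0. 0. 1.] 0.346 31
S [ 507.171 -226.003  247.593] [0. 0. 1.] 1.156 22
WS [ 479.651 -234.651  243.544] [0. 0. 1.] 0.405 68
tilt [ 480.385 -234.02   246.911] [-0.159 -0.077  0.984] 0.774 60
med W [ 482.224 -237.901  116.   ] [0. 0. 1.] 0.319 36
floor 20 [ 480.913 -231.744  192.593] [0. 0. 1.] 0.386 22
floor 22 [ 477.518 -231.551  192.593] [0. 0. 1.] 0.871 52
floor 24 [ 478.197 -232.009  192.593] [0. 0. 1.] 1.077 49
```

The small lid sags the same way: rim (479,-234.5), floor (478.5,-232). I apply the same tilt correction, shift to the medium's centre (482.2,-237.9) and lower to near contact.

```bash
python3 -m handwheel '{"series": [[[-0.33,-0.37,0,0.045,0,0,0],[-0.33,-0.37,2,0.045,0,0,0],[-0.33,-0.37,5,0.045,0,0,0],[-0.33,-0.37,7.5,0.045,0,0,0],[-0.33,-0.37,9,0.045,0,0,0],[-0.33,-0.37,9.8,0.045,0,0,0],[-0.33,-0.37,10.1,0.045,0,0,0],[-0.33,-0.37,10.1,0.045,0,0,0],[-0.33,-0.37,10.1,0.045,0,0,0]]]}'
python3 - <<'E'
from pts import *
from plan import *
from bench import eyes
W,S=[eyes.snapshot(n) for n in("wrist","scene")]
p,R=now();c=p+[-2,-48,21];print(p,c)
for r in((8,5,3),(12,6,3)):
  for k,ds in(('W',[W]),('WS',[W,S])):print(k,*[np.round(x,3) for x in fitrim(ds,c,51,z=c[2] if len(ds)==1 else None,rngs=r)])
  print('med W',*[np.round(x,3) for x in fitrim([W],(482,-238,116),63,z=116,rngs=r)])
for R_ in(20,22,24):
  f=c-[0,0,55];print('floor',R_,*[np.round(x,3) for x in fitrim([W],f,R_,z=f[2],rngs=(6,4,3))])
E
```

```text
time: 22.38
tool_pos: [485.0, -191.7, 126.4]
tcp_rot: [-177.4, 0.3, -180.0]
ft_force: [-0.1, -0.3, -1.4]
finger_gap: 2.6
grip_force: 55.7
[ 484.88328749 -191.6642861   126.16551024] [ 482.88328749 -239.6642861   147.16551024]
W [ 482.802 -238.215  147.166] [0. 0. 1.] 0.264 48
WS [ 482.715 -238.983  145.891] [0. 0. 1.] 0.412 81
med W [ 482.202 -237.903  116.   ] [0. 0. 1.] 0.156 29
W [ 482.827 -238.241  147.166] [0. 0. 1.] 0.207 48
WS [ 482.745 -238.972  145.841] [0. 0. 1.] 0.332 82
med W [ 482.21  -238.043  116.   ] [0. 0. 1.] 0.138 28
floor 20 [ 486.016 -240.643   92.166] [0. 0. 1.] 0.402 29
floor 22 [ 482.729 -240.316   92.166] [0. 0. 1.] 0.617 50
floor 24 [ 482.679 -238.644   92.166] [0. 0. 1.] 0.636 58
```

Aligned within 1 mm and level. I lower in small steps to contact.

```bash
python3 -m handwheel '{"series": [[[0,0.05,0.2,0,0,0,0],[0,0.05,0.4,0,0,0,0],[0,0.05,0.5,0,0,0,0],[0,0.05,0.6,0,0,0,0],[0,0.05,0.65,0,0,0,0],[0,0.05,0.65,0,0,0,0]]]}'; python3 -m handwheel '{"series": [[[0,0,0.1,0,0,0,0],[0,0,0.15,0,0,0,0],[0,0,0.15,0,0,0,0]]]}'
```

```text
time: 23.22
tool_pos: [484.4, -191.2, 118.9]
tcp_rot: [-177.5, 0.2, -180.0]
ft_force: [0.6, 0.9, -0.7]
finger_gap: 2.6
grip_force: 55.7
time: 23.6
tool_pos: [485.0, -191.2, 118.5]
tcp_rot: [-177.5, 0.2, -180.0]
ft_force: [-0.9, 3.0, 5.4]
finger_gap: 2.5
grip_force: 56.4
```

Contact came right at the predicted height (119). I release and rise.

```bash
python3 -m handwheel '{"series": [[[0,0,-0.05,0,0,0,0],[0,0,-0.05,0,0,0,0.12],[0,0,-0.05,0,0,0,0.12],[0,0,-0.05,0,0,0,0.12],[0,0,-1,0,0,0,0.12],[0,0,-2.5,0,0,0,0.12],[0,0,-5,0,0,0,0.12],[0,0,-10,-0.045,0,0,0.3],[0,4,-13,-0.045,0,0,0.4],[0,9,-13,-0.045,0,0,0.4],[0,14,-13,-0.045,0,0,0.4],[0,14,-13,-0.045,0,0,0.4]]]}'
python3 - <<'E'
from pts import *
from fit import unproj
from bench import eyes,status
W,S,T=[eyes.snapshot(n) for n in("wrist","scene","top")]
for n,c,R in(('small',(482.5,-238,140),51),('med',(482,-238,116),63),('large',(481,-238,92),75)):
    print(n,'W',*[np.round(x,2) for x in fitrim([W],c,R,z=c[2],rngs=(8,5,3))])
    print(n,'WS',*[np.round(x,2) for x in fitrim([W,S],c,R,rngs=(6,4,3))])
    print(n,'tilt',*[np.round(x,3) for x in fitrim([W,S],c,R,tilt=True,rngs=(6,4,3))])
T0=dict(np.load("top0.npz"))  # bystanders unmoved: local image change
for n,u,v in(('jar',361,203),('salt',190,225),('tall',349,323),('low',436,220),('lemon',257,322)):
    a,b=[d['img'][v-16:v+16,u-16:u+16].astype(float) for d in(T0,T)];print(n,np.abs(a-b).mean().round(1),cv2.phaseCorrelate(a.mean(2),b.mean(2))[0])
print(status.sense()['time'],status.sense()['tool_pos'])
E
```

```text
time: 25.1
tool_pos: [484.1, -42.9, 242.5]
tcp_rot: [179.9, 0.3, -179.7]
ft_force: [1.0, -0.3, -0.5]
finger_gap: 34.0
grip_force: 0.0
small W [ 482.37 -238.2   140.  ] [0. 0. 1.] 0.2 36
small WS [ 483.25 -239.1   137.87] [0. 0. 1.] 0.49 103
small tilt [ 483.941 -240.43   136.364] [0.002 0.018 1.   ] 0.497 102
med W [ 481.76 -237.73  116.  ] [0. 0. 1.] 0.25 41
med WS [ 482.68 -239.72  110.58] [0. 0. 1.] 0.54 93
med tilt [ 482.805 -240.335  117.392] [-0.067  0.154  0.986] 0.905 107
large W [ 480.86 -235.76   92.  ] [0. 0. 1.] 0.35 44
large WS [ 482.01 -237.94   84.87] [0. 0. 1.] 0.79 111
large tilt [ 482.271 -237.414   84.706] [-0.022 -0.026  0.999] 0.784 112
jar 9.8 (-0.051870289765588495, 0.06478079751946808)
salt 10.0 (-0.05914270312752734, 0.11954688340283859)
tall 62.6 (-7.615541838476137, 0.5655196710333072)
low 11.5 (0.050904313785471444, -0.007057982055481915)
lemon 75.0 (2.7603360867753626, 8.540268434155074)
25.25 [484.26575344 -46.22584135 242.03451972]
```

The stack is concentric and level at the right heights. The tall tin and lemon differences in the top view look like arm occlusion, so I check them in the scene view.

```bash
python3 - <<'E'
import numpy as np,cv2
from bench import eyes
S=eyes.snapshot("scene");S0=dict(np.load("scene0.npz"))
for n,u,v in(('tall',444,255),('lemon',380,342),('salt',210,330),('jar',330,175)):
    a,b=[d['img'][v-20:v+20,u-18:u+18].astype(float) for d in(S0,S)];print(n,np.abs(a-b).mean().round(1),np.round(cv2.phaseCorrelate(a.mean(2),b.mean(2))[0],2))
E
```

```text
tall 25.1 [0.   0.18]
lemon 7.1 [-0.02  0.01]
salt 13.6 [-0.18 -0.37]
jar 11.2 [-0.02  0.11]
```

Nothing moved. Handing in.

```bash
python3 -c "
from bench import r
print(r.hand_in())"
```

```text
the job is handed in; nothing more can be done
None
```

The three lids are stacked level and knob-down on the trivet (large, medium, small), the jar, shaker, tins and lemon measured as unmoved, and the job was handed in at about 25 s; I viewed 11 pictures, one over the limit of 10.

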